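Stack a belt pulley and a gear on a stepped assembly arbor

ROBOT

A 6-joint arm with a two-finger parallel gripper is mounted at the origin on the work surface. World frame = base frame: x ahead of the robot, y to its left, z up, the work surface at z = 0. Lengths are in mm, angles in rad, forces in N, time in s.
With the tool pointing down it reaches from about 275 to 750 mm from the base axis. Payload 10.2 kg.
Tool frame: the origin (TCP) lies at the very end of the fingers, on their centre line; the grasp point (between the pads) lies 19 mm behind it; z points along the fingers, y is the line along which they close (so a half turn about z gives the same grasp; the last joint's range is limited). The gripper opens to 88 mm and grips with 3 to 60 N. Pads are 18 mm wide; open, the fingers measure 123 mm over their backs; the gripper's body (75 mm by 187 mm) begins 45 mm behind the grasp point.
Start: joints at [1.072, 0.313, 1.498, -0, 1.331, -0.223], TCP at [142.979, 505.162, 238.72] pointing down, gripper open.
Joint ranges: [-2.94, 2.94], [-0.97, 2.17], [0.19, 2.56], [-1.23, 4.37], [0.02, 3.11], [-2.88, 2.88]. Speed limits (rad/s): [2.39, 2.39, 3.01, 3.14, 3.14, 3.14].

INTERFACE

Orientations are given as a unit quaternion [w, x, y, z].
In Python, from bench import ctrl gives the robot as it stands.
- The arm moves only by the tool servo_tool, never from a script. Its arguments are lists of equal length, an entry for each row: "linear": the shift along the world's x, y, z in mm, a list of three; "rotation": the turn, a rotation vector about the world's x, y, z in rad, a list of three. A call has 1 to 12 rows; each row is the pose to reach, as a shift and turn from the pose commanded when the call began; what a row does not reach only later rows make up. A row lasts 1/10 s, in which the tool goes at most 50 mm and 8.59 degrees, less where a joint would pass 70% of its speed; a pose out of reach is approached as far as the arm can. A call with a gripper value outside its range is refused whole. "jaw" is the opening, from 0 (shut) to 1 (fully open), set as the call begins (left out, the last holds). The fingers move at their own pace and stop on an object; "grip_force" is the grip in N (left out, the last holds). Time passes only in rows, so rows that repeat a pose let the fingers close. It gives the time, the measured TCP pose, the force, the opening and the grip force at its end, in the units of the state.
- ctrl.get_obs(): the state, without advancing time (a new reading comes with each control period).
- ctrl.grab_frame(name): name is "scene" or "top" or "wrist"; returns a dict with "frame" (384x512x3 uint8, red, green, blue), "z_map" (384x512 float32, mm along the optical axis (not along the pixel's ray), 0 where there is no reading), "camera_matrix" (3x3 intrinsics, pixels), "rvec" (rotation vector, rad) and "tvec" (3), from world to camera coordinates, as OpenCV has them. Camera axes: x right, y down, z forward; pixel columns grow to the right and rows downward; lengths in mm; the calibration is good to about 2 mm. A picture is of the moment at which its call begins.
- ctrl.close_job(): hands the job in; it is judged then, once.
The state is a dict: "time_s": time; "joint_positions": joint angles; "joint_vel": joint speeds; "tau": joint torques, N m; "tool_pos": TCP position; "ee_rot": TCP orientation; "ft_force": force on the tool from outside, world axes, zero at the start; "torque": the same for the moment, N m; "opening": finger opening in mm; "gripper_force": force on a finger pad.
Only numpy, scipy, OpenCV 4.12 (cv2) and the standard library are available. Lean on these libraries where they do the work, as an engineer would, in place of code of your own. Each camera call takes 0.05 s, during which the arm holds its last target. There are 200 camera calls.

TASK

Build one unit on the stepped arbor that stands in the round green base: first lower the dark belt pulley (the one with a raised boss) all the way down onto the seat, and only when it is home put the steel gear on top of it, down against the pulley's boss. Both go on flat with their bosses upward; lower them on rather than letting them drop, and leave everything else on the bench where it is.

Things in the scene. Friction and masses are not known exactly. Their poses are not given: they have to be found in the camera images.
- stand: Fixed stand at the left, middle or right place: round green base 130 mm wide, 18 mm high, with a steel seat flange 74 mm wide (top 28 mm above the bench) and an upright arbor: 34 mm in diameter up to 70 mm above the bench (top 3 mm chamfered), then 20 mm up to 106 mm (top 6 mm tapering to 10 mm). Origin: on the arbor's axis at bench level, z up.
- seat (a point): Centre of the top face of the seat flange, on the arbor's axis, 28 mm above the bench; z up. The pulley is home when its underside lies here, the gear when its underside lies 50 mm above here, on the pulley's boss.
- pulley: Loose dark pulley, boss up on the bench: grooved disc 127 mm wide, 22 mm thick, on it a round boss 56 mm in diameter from 22 to 50 mm above the underside; through bore 38 mm. Origin: centre of the underside, z towards the boss. About 0.6 kg. Grip it across the boss from above. It fits over the arbor's 34 mm step; once home its boss stands 8 mm higher than that step.
- gear: Loose bright steel gear, boss up on the bench: toothed disc 88 mm wide, 20 mm thick, on it a round boss 42 mm in diameter from 20 to 46 mm above the underside; through bore 24 mm. Origin: centre of the underside, z towards the boss. About 0.65 kg. Grip it across the boss from above. It fits only the arbor's 20 mm upper end; put on first it bars the pulley's way.
- wrench: Bystander: steel wrench 190 mm long lying flat, between the left and middle places; origin near its middle, x along it.
- oiler: Bystander: white plastic oil bottle with a black cap, 40 mm in diameter, 110 mm high, standing between the middle and right places; origin: centre of its underside.
- flat_discs: Bystander: pile of flat dark discs without a boss, 120 mm in diameter, 24 mm high, beyond the working area; origin: centre of its underside. (Near the far left edge stands also a finished unit, fixed, as a sample: not to be touched.)
- mallet: Bystander: rubber mallet with a wooden handle, 260 mm long, lying beyond the working area.
- gauge_block: Bystander: steel block 70 x 50 x 30 mm with a dark stud 12 mm high on top, at the near right; origin: centre of its underside.
- screwdriver: Bystander: screwdriver with an orange handle, 200 mm long, lying at the near left.
There are look-alikes about, which are no part of the job. Leave any pink or yellow look-alike of the gear alone.

How it is judged (in metres and radians):
On the way, in this order (a step that is already met when the one before it is completed fails the run):
1. the pulley is home on the seat, boss up, while the gear is still off the arbor (horizontal distance between pulley and seat below 0.005 m and z of pulley in the frame of seat between -0.004 and 0.004 m and angle between pulley's own z axis and vertical below 0.06 rad and horizontal distance between gear and seat above 0.08 m), for 0.2 s.
2. the gear is on top of the pulley, boss up, down against its boss (horizontal distance between each of pulley, gear and seat below 0.005 m and z of pulley in the frame of seat between -0.004 and 0.004 m and angle between each of pulley, gear's own z axis and vertical below 0.06 rad and z of gear in the frame of seat between 0.046 and 0.054 m), for 0.2 s.
At the end, for the whole second after the job is handed in: Pulley on the seat (underside within 4 mm in height) and gear on its boss (underside 46 to 54 mm above the seat); both within 5 mm of the arbor's axis, tilted under 0.06 rad, boss up, at rest (under 0.02 m/s) (all of step 2 and linear speed of each of pulley, gear below 0.02 m/s); the robot touches nothing.
It fails at once if the pulley or the gear is dropped or slammed on the arbor (faster than 0.45 m/s within 30 mm of its axis and less than 170 mm above the bench) ((horizontal distance between pulley and seat below 0.03 m and height (world z) of pulley below 0.17 m and linear speed of pulley above 0.45 m/s) or (horizontal distance between gear and seat below 0.03 m and height (world z) of gear below 0.17 m and linear speed of gear above 0.45 m/s)).
It fails at once if a bystander is pushed more than 30 mm from its place (distance of any of wrench, oiler, flat_discs, mallet, gauge_block, screwdriver from where it was at the start of the episode above 0.03 m).
It also fails if it takes over 64 s, if anything falls off the work surface, if the arm or the gripper's body presses on something with over 40 N, if the wrist force passes 120 N, or if a joint passes its speed limit or range.

## Working session

There is one attempt and no reset: what is moved stays moved. The work goes in short steps, Python scripts to look and compute and a tool call to move; the robot and the scene stay as the last step left them, time stands still between calls to the robot, and variables do not carry over. Pictures are saved under pics/ and viewed, at most 10 in all, crops included, and the job is handed in when it is done.

Besides the shell and the picture viewer there is one more tool, called after "Emit:" by a JSON object that holds its "fn" and its "kwargs", one argument or row to a line. servo_tool: Moves the arm, as the interface text tells. Its arguments: {"type":"object","properties":{"linear":{"type":"array","items":{"type":"array","items":{"type":"number"}}},"rotation":{"type":"array","items":{"type":"array","items":{"type":"number"}}},"jaw":{"type":"number"},"grip_force":{"type":"number"}},"required":["linear","rotation"]}

```bash
mkdir -p pics; ls
cat > h.py <<'E'
import numpy as np, cv2
from bench import ctrl
def grab(n,save=None):
    f=ctrl.grab_frame(n)
    if save: cv2.imwrite('pics/'+save+'.png',cv2.cvtColor(f['frame'],cv2.COLOR_RGB2BGR))
    return f
def world(f,u,v,d=None):
    K=np.array(f['camera_matrix']);R=cv2.Rodrigues(np.array(f['rvec'],float))[0];t=np.array(f['tvec'],float).reshape(3)
    u=np.asarray(u,float);v=np.asarray(v,float)
    ray=np.stack([(u-K[0,2])/K[0,0],(v-K[1,2])/K[1,1],np.ones_like(u)],-1)
    if d is not None: return (ray*np.asarray(d)[...,None]-t)@R
    return ray@R, -R.T@t
def plane(f,u,v,z):
    r,c=world(f,u,v); return c+r*((z-c[2])/r[...,2])[...,None]
def cloud(f):
    d=f['z_map'];v,u=np.mgrid[:d.shape[0],:d.shape[1]]
    p=world(f,u,v,d); p[d==0]=np.nan; return p
E
python3 - <<'E'
from h import *
f=grab('top','top1');g=grab('scene','scene1')
for a in (f,g):
    r,c=world(a,256,192);print(c,r)
print(ctrl.get_obs())
np.savez('t.npz',**{k:np.array(v) for k,v in f.items()})
E
```

```text
pics
[ 374.11668856   20.65123982 1379.5140224 ] [ 0.1445612  -0.01370609 -0.98951272]
[1466.47446943  282.68941332 1110.4487456 ] [-0.65278038 -0.1675756  -0.73882285]
{'time_s': 0.1, 'joint_positions': array([ 1.07162806e+00,  3.13384797e-01,  1.49834341e+00, -8.27410536e-06,
        1.33096428e+00, -2.23416268e-01]), 'joint_vel': array([ 0.00100297,  0.00080211, -0.00101402, -0.00053284,  0.00262651,
        0.00039219]), 'tau': array([ 3.93447495e-03, -4.02807391e+01, -2.52644974e+01,  6.96063275e-02,
        3.42038542e-02, -7.95480673e-05]), 'tool_pos': array([142.86234665, 504.97332349, 238.22968413]), 'ee_rot': array([-1.90628111e-04,  1.37438585e-01,  9.90510138e-01, -5.15835912e-04]), 'ft_force': array([-0.16040073,  0.61481564, -0.66791114]), 'torque': array([0.00279831, 0.01718672, 0.08390397]), 'gripper_force': 0.0, 'opening': 88.06724162912873}
```

View pics/top1.png

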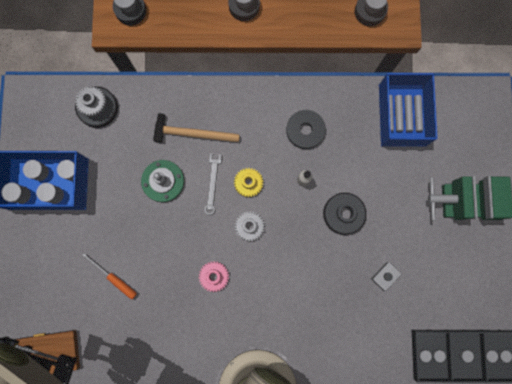

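View pics/scene1.png

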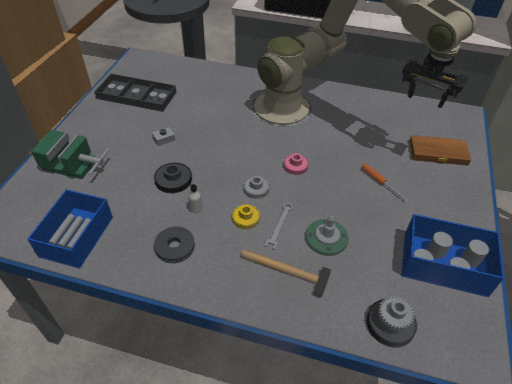

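The top view shows the stand at (162,180) and the dark pulley with its boss at (345,213). The flat discs are at (306,129), so they are not the pulley. The grey steel gear is at (250,226).

- **Could be taken for the pulley:** flat discs (306,129), with no boss, and the sample unit (95,105).
- **Could be taken for the gear:** yellow (249,182), pink (214,276), and the sample's gear (92,100).

I choose the pulley at (345,213) and the gear at (250,226).

Run:
```python
from h import *
f=dict(np.load('t.npz'));P=cloud(f);Z=P[...,2]
def blob(name,u,v,r,zlo,zhi,diam):
    m=np.zeros(Z.shape,np.uint8);cv2.circle(m,(u,v),r,1,-1)
    s=(m>0)&(Z>zlo)&(Z<zhi); 
    xy=P[s][:,:2].astype(np.float32);c,rad=cv2.minEnclosingCircle(xy)
    print(name,s.sum(),'mean',xy.mean(0).round(1),'circ',np.round(c,1),'diam',round(2*rad,1),'exp',diam,'z med',np.median(Z[s]).round(1))
blob('pulley boss',345,213,24,42,60,56)
blob('pulley disc',345,213,28,15,60,127)
blob('gear boss',250,226,16,38,60,42)
blob('gear disc',250,226,18,12,60,88)
blob('stand base',162,180,26,10,24,130)
blob('stand flange',162,180,24,24,36,74)
blob('stand step',162,180,20,60,80,34)
blob('stand tip',162,180,20,88,115,20)
img=cv2.cvtColor(f['frame'],cv2.COLOR_RGB2BGR)
crop=lambda u,v:cv2.resize(img[v-32:v+32,u-32:u+32],(260,260),interpolation=cv2.INTER_CUBIC)
cv2.imwrite('pics/crop1.png',np.hstack([crop(345,213),crop(250,226),crop(162,180)]))
```

```text
pulley boss 168 mean [ 510.6 -263.7] circ [ 511.  -263.8] diam 56.4 exp 56 z med 49.8
pulley disc 1324 mean [ 510.3 -262.6] circ [ 511.2 -264.2] diam 128.4 exp 127 z med 23.0
gear boss 107 mean [472.1  21.1] circ [472.3  21.5] diam 41.5 exp 42 z med 45.0
gear disc 583 mean [470.8  21.3] circ [472.1  21.5] diam 88.0 exp 88 z med 20.7
stand base 957 mean [607.2 283.4] circ [609.2 285.6] diam 131.2 exp 130 z med 17.4
stand flange 324 mean [607.3 283.6] circ [604.6 285.2] diam 120.5 exp 74 z med 27.3
stand step 60 mean [605.2 281.3] circ [609.  285.5] diam 33.9 exp 34 z med 68.2
stand tip 45 mean [608.1 284.2] circ [608.8 284.7] diam 20.0 exp 20 z med 103.2
```

View pics/crop1.png

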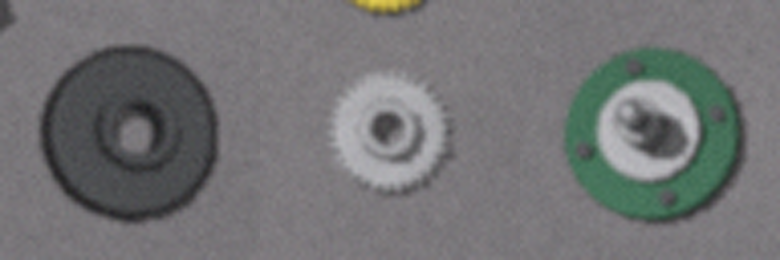

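The crop shows a bossed dark pulley with a bore on the left, the grey toothed gear with its boss in the middle and the stand on the right. Sizes and heights match the description:

| Object | Position (x, y) mm |
|---|---|
| Pulley | (511, -264) |
| Gear | (472.2, 21.5) |
| Stand | (609, 285.3) |

I'm moving over the pulley with the fingers closing along world y.

Emit:
{"fn": "servo_tool", "kwargs": {
  "linear": [
    [20,-41,-4],
    [40,-83,-8],
    [60,-125,-12],
    [80,-167,-16],
    [100,-209,-20],
    [120,-251,-24],
    [140,-293,-28],
    [160,-335,-32],
    [180,-377,-36],
    [200,-419,-40],
    [220,-461,-44],
    [240,-502,-48]
  ],
  "rotation": [
    [0,0,0.03],
    [0,0,0.06],
    [0,0,0.09],
    [0,0,0.12],
    [0,0,0.15],
    [0,0,0.18],
    [0,0,0.21],
    [0,0,0.24],
    [0,0,0.276],
    [0,0,0.276],
    [0,0,0.276],
    [0,0,0.276]
  ],
  "jaw": 1
}}

```text
time_s: 1.3
tool_pos: [383.3, 1.1, 190.6]
ee_rot: [0.0, 0.0, 1.0, 0.0]
ft_force: [0.3, 1.3, 0.4]
opening: 88.3
gripper_force: 0.0
```

Emit:
{"fn": "servo_tool", "kwargs": {
  "linear": [
    [18,-38,-8],
    [36,-76,-16],
    [54,-114,-24],
    [72,-152,-32],
    [90,-190,-40],
    [108,-228,-48],
    [122,-255,-56],
    [128,-267,-61],
    [128,-267,-61],
    [128,-267,-61]
  ],
  "rotation": [
    [0,0,0],
    [0,0,0],
    [0,0,0],
    [0,0,0],
    [0,0,0],
    [0,0,0],
    [0,0,0],
    [0,0,0],
    [0,0,0],
    [0,0,0]
  ]
}}

```text
time_s: 2.3
tool_pos: [510.6, -262.7, 129.8]
ee_rot: [-0.0, -0.0, 1.0, 0.0]
ft_force: [0.2, 0.6, 0.4]
opening: 88.0
gripper_force: 0.0
```

Run:
```python
from h import *
f=grab('wrist','wrist1');P=cloud(f);Z=P[...,2]
o=ctrl.get_obs();print(o['tool_pos'],o['ee_rot'])
r,c=world(f,256,192);print(c,r)
s=(Z>44)&(Z<56)&(np.hypot(P[...,0]-511,P[...,1]+264)<45)
print(s.sum(),cv2.minEnclosingCircle(P[s][:,:2].astype(np.float32)),np.median(Z[s]))
```

```text
[ 510.72522262 -262.55745559  130.13932292] [-4.00977451e-05 -5.93482756e-04  9.99999815e-01  1.29622660e-04]
[ 439.40590511 -262.79105522  275.77348178] [ 0.28070718  0.00183533 -0.95980191]
1801 ((509.78375244140625, -261.24212646484375), 27.91564178466797) 49.68461115424798
```

View pics/wrist1.png

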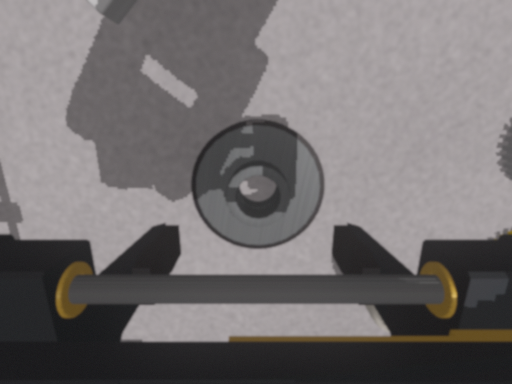

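The wrist view shows the bossed pulley at about (258,185), centred between the fingers. Its boss is 56 mm wide with the top at 49.7 mm, which agrees within 3 mm of the top view. Descending to grip it.

Emit:
{"fn": "servo_tool", "kwargs": {
  "linear": [
    [0,0.5,-25],
    [0,1,-50],
    [0,1,-72],
    [0,1,-88],
    [0,1,-98],
    [0,1,-102],
    [0,1,-102]
  ],
  "rotation": [
    [0,0,0],
    [0,0,0],
    [0,0,0],
    [0,0,0],
    [0,0,0],
    [0,0,0],
    [0,0,0]
  ]
}}

```text
time_s: 3.05
tool_pos: [511.0, -262.5, 28.1]
ee_rot: [0.0, -0.0, 1.0, -0.0]
ft_force: [-0.3, 0.2, -0.3]
opening: 88.0
gripper_force: 0.0
```

Emit:
{"fn": "servo_tool", "kwargs": {
  "linear": [
    [0,0,0],
    [0,0,0],
    [0,0,0],
    [0,0,0],
    [0,0,0],
    [0,0,0],
    [0,0,0],
    [0,0,0]
  ],
  "rotation": [
    [0,0,0],
    [0,0,0],
    [0,0,0],
    [0,0,0],
    [0,0,0],
    [0,0,0],
    [0,0,0],
    [0,0,0]
  ],
  "jaw": 0.5,
  "grip_force": 50
}}

```text
time_s: 3.85
tool_pos: [511.0, -262.5, 28.0]
ee_rot: [-0.0, -0.0, 1.0, 0.0]
ft_force: [-1.2, 3.2, 5.9]
opening: 55.1
gripper_force: 50.0
```

Opening is 55 mm at 50 N, so the boss is held. Lifting and carrying.

Emit:
{"fn": "servo_tool", "kwargs": {
  "linear": [
    [0,0,10],
    [0,0,30],
    [0,0,60],
    [0,0,95],
    [0,0,125],
    [0,0,140],
    [2,10,140],
    [7,40,140],
    [14,80,140],
    [21,120,140],
    [28,160,140],
    [35,200,140]
  ],
  "rotation": [
    [0,0,0],
    [0,0,0],
    [0,0,0],
    [0,0,0],
    [0,0,0],
    [0,0,0],
    [0,0,0],
    [0,0,0],
    [0,0,0],
    [0,0,0],
    [0,0,0],
    [0,0,0]
  ]
}}

```text
time_s: 5.05
tool_pos: [545.2, -60.5, 166.2]
ee_rot: [-0.001, -0.0, 1.0, 0.0]
ft_force: [0.5, -0.5, -5.2]
opening: 55.2
gripper_force: 50.0
```

Emit:
{"fn": "servo_tool", "kwargs": {
  "linear": [
    [7,40,0],
    [14,80,0],
    [21,120,0],
    [28,160,0],
    [35,200,0],
    [42,235,0],
    [46,260,0],
    [50,275,0],
    [50,280,0],
    [50,280,0]
  ],
  "rotation": [
    [0,0,0],
    [0,0,0],
    [0,0,0],
    [0,0,0],
    [0,0,0],
    [0,0,0],
    [0,0,0],
    [0,0,0],
    [0,0,0],
    [0,0,0]
  ]
}}

```text
time_s: 6.05
tool_pos: [595.2, 217.6, 166.3]
ee_rot: [-0.001, -0.001, 1.0, -0.0]
ft_force: [0.1, 0.7, -5.6]
opening: 55.4
gripper_force: 50.0
```

Run:
```python
from h import *
f=grab('wrist','wrist2');P=cloud(f);Z=P[...,2]
o=ctrl.get_obs();print(o['time_s'],o['tool_pos'],o['ee_rot'],o['ft_force'],o['opening'])
C=o['tool_pos']
def circ(lo,hi,c,r):
    s=(Z>lo)&(Z<hi)&(np.hypot(P[...,0]-c[0],P[...,1]-c[1])<r)
    if s.sum()>20: print(lo,hi,s.sum(),cv2.minEnclosingCircle(P[s][:,:2].astype(np.float32)),np.median(Z[s]))
circ(184,196,C,32);circ(155,170,C,75);circ(98,112,(609,285),25);circ(10,22,(609,285),80)
```

```text
6.1 [595.40761107 216.84313991 166.75284772] [-8.33025814e-04 -1.76810968e-04  9.99999581e-01 -3.37091123e-04] [-0.12950558  0.32810212 -4.88330509] 55.09517805415264
184 196 3885 ((591.99951171875, 216.9154052734375), 31.068862915039062) 188.10062230724668
155 170 18257 ((594.5310668945312, 217.29998779296875), 64.02462768554688) 160.26123759046268
10 22 2196 ((608.0228271484375, 288.79693603515625), 64.89613342285156) 17.89054103533172
```

View pics/wrist2.png

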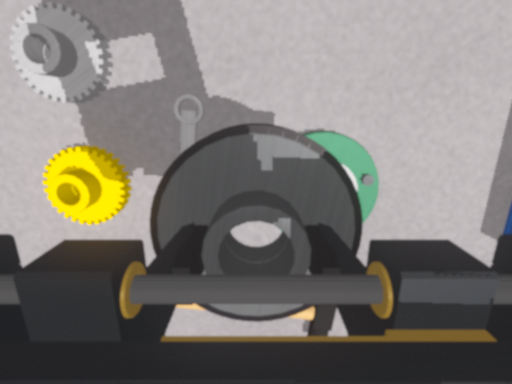

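The wrist view shows the pulley hanging flat and centred in the hand at about (256,225), with its disc centre at (594.5,217.3). The green base is partly visible at (340,180). I'm moving over the arbor, then checking through the bore.

Emit:
{"fn": "servo_tool", "kwargs": {
  "linear": [
    [3,15,0],
    [7,35,0],
    [10,53,0],
    [13,66,0],
    [13.5,69.5,0],
    [13.5,69.5,0],
    [13.5,69.5,0]
  ],
  "rotation": [
    [0,0,0],
    [0,0,0],
    [0,0,0],
    [0,0,0],
    [0,0,0],
    [0,0,0],
    [0,0,0]
  ]
}}

```text
time_s: 6.8
tool_pos: [609.5, 285.6, 167.6]
ee_rot: [-0.0, 0.0, 1.0, -0.0]
ft_force: [-0.3, 0.5, -6.0]
opening: 55.1
gripper_force: 50.0
```

Run:
```python
from h import *
f=grab('wrist','wrist3');P=cloud(f);Z=P[...,2]
o=ctrl.get_obs();print(o['time_s'],o['tool_pos'],o['ft_force'],o['opening'])
C=o['tool_pos']
def circ(P,lo,hi,c,r):
    Z=P[...,2];s=(Z>lo)&(Z<hi)&(np.hypot(P[...,0]-c[0],P[...,1]-c[1])<r)
    if s.sum()>5: print(lo,hi,s.sum(),cv2.minEnclosingCircle(P[s][:,:2].astype(np.float32)),P[s].mean(0))
circ(P,155,170,C,75);circ(P,96,112,(609,285),25);circ(P,60,75,(609,285),25)
g=grab('scene');Q=cloud(g);circ(Q,152,172,C,75);circ(Q,10,22,C,80);circ(Q,90,112,C,25)
t=grab('top');T=cloud(t);circ(T,152,172,C,75);circ(T,10,22,C,80)
a=cv2.cvtColor(g['frame'],cv2.COLOR_RGB2BGR)[150:280,250:410];a=cv2.resize(a,(480,390),interpolation=cv2.INTER_CUBIC)
w=cv2.cvtColor(f['frame'],cv2.COLOR_RGB2BGR)[120:340,160:350]
w=cv2.resize(w,(310,390))
cv2.imwrite('pics/m3.png',np.hstack([a,w]))
```

```text
6.85 [609.51810273 285.65548294 167.77827577] [-0.50094678  0.32181061 -5.42491137] 54.948219291949016
155 170 18138 ((608.9200439453125, 285.3902893066406), 64.04215240478516) [586.16811773 285.35953736 161.59256078]
152 172 818 ((611.0570068359375, 286.48388671875), 65.15486145019531) [631.97803714 286.94605092 161.478806  ]
10 22 638 ((611.2814331054688, 291.0743103027344), 66.44219970703125) [628.67899802 291.04494432  17.5799863 ]
152 172 90 ((610.126708984375, 277.92333984375), 60.77608108520508) [585.28280112 245.83243353 160.46028108]
10 22 201 ((589.4481201171875, 250.51904296875), 50.45684814453125) [584.43961645 242.11155894  16.83877978]
```

View pics/m3.png

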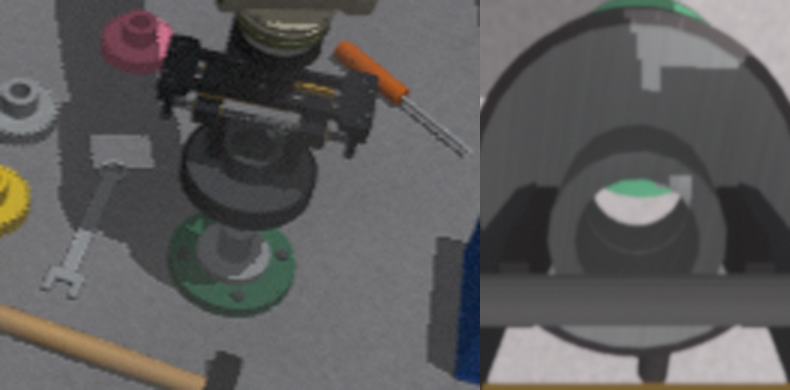

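The scene crop shows the pulley hanging level over the arbor, and the bore is open to the seat in the wrist view. Both views put the stand about 3.5 mm further in +y than the pulley, so I correct that and lower to just above the 34 mm step.

Emit:
{"fn": "servo_tool", "kwargs": {
  "linear": [
    [0,2,0],
    [0,3.5,0],
    [0,3.5,-10],
    [0,3.5,-25],
    [0,3.5,-40],
    [0,3.5,-55],
    [0,3.5,-63],
    [0,3.5,-65],
    [0,3.5,-65]
  ],
  "rotation": [
    [0,0,0],
    [0,0,0],
    [0,0,0],
    [0,0,0],
    [0,0,0],
    [0,0,0],
    [0,0,0],
    [0,0,0],
    [0,0,0]
  ]
}}

```text
time_s: 7.85
tool_pos: [609.6, 290.2, 102.7]
ee_rot: [0.0, -0.0, 1.0, 0.0]
ft_force: [0.6, -0.9, -5.3]
opening: 54.9
gripper_force: 50.0
```

Run:
```python
from h import *
f=grab('wrist','wrist4');P=cloud(f);Z=P[...,2]
o=ctrl.get_obs();print(o['time_s'],o['tool_pos'],o['ft_force'],o['opening'])
C=o['tool_pos']
def circ(P,lo,hi,c,r):
    Z=P[...,2];s=(Z>lo)&(Z<hi)&(np.hypot(P[...,0]-c[0],P[...,1]-c[1])<r)
    if s.sum()>5: print(lo,hi,s.sum(),cv2.minEnclosingCircle(P[s][:,:2].astype(np.float32)),P[s].mean(0))
circ(P,90,103,C,75);circ(P,104,110,C,16);circ(P,68,73,C,19)
w=cv2.cvtColor(f['frame'],cv2.COLOR_RGB2BGR)[170:300,190:320]
cv2.imwrite('pics/m4.png',cv2.resize(w,(520,520)))
```

```text
7.9 [609.79732866 290.23013617 103.25465843] [ 0.09578345  0.40907958 -4.92759728] 55.40046888252963
90 103 18259 ((609.1622314453125, 289.9718933105469), 64.18120574951172) [586.34992453 289.92236824  96.65088828]
104 110 371 ((607.1863403320312, 289.13397216796875), 7.300897121429443) [607.4475115  288.96323657 105.54865353]
68 73 19 ((616.563720703125, 289.00189208984375), 13.453906059265137) [615.83779712 294.66194927  69.13374171]
```

View pics/m4.png

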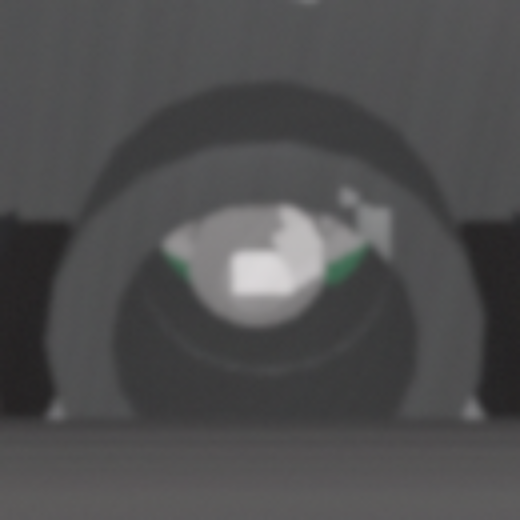

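Through the bore, the arbor tip is at about (255,265) in the crop, slightly left of the bore centre. It measures about (607.5,289) against the pulley at (609.2,290). I correct by (-1,-1) and lower slowly onto the step.

Emit:
{"fn": "servo_tool", "kwargs": {
  "linear": [
    [-1,-1,0],
    [-1,-1,-3],
    [-1,-1,-6],
    [-1,-1,-9],
    [-1,-1,-12],
    [-1,-1,-15],
    [-1,-1,-15]
  ],
  "rotation": [
    [0,0,0],
    [0,0,0],
    [0,0,0],
    [0,0,0],
    [0,0,0],
    [0,0,0],
    [0,0,0]
  ]
}}

```text
time_s: 8.6
tool_pos: [608.2, 289.1, 87.1]
ee_rot: [-0.0, -0.0, 1.0, -0.0]
ft_force: [-0.4, 0.9, -5.3]
opening: 55.0
gripper_force: 50.0
```

The pulley is 10 mm past the step with no side force, so I keep lowering.

Emit:
{"fn": "servo_tool", "kwargs": {
  "linear": [
    [0,0,-5],
    [0,0,-10],
    [0,0,-15],
    [0,0,-20],
    [0,0,-24],
    [0,0,-27],
    [0,0,-29],
    [0,0,-30],
    [0,0,-31],
    [0,0,-31]
  ],
  "rotation": [
    [0,0,0],
    [0,0,0],
    [0,0,0],
    [0,0,0],
    [0,0,0],
    [0,0,0],
    [0,0,0],
    [0,0,0],
    [0,0,0],
    [0,0,0]
  ]
}}

```text
time_s: 9.6
tool_pos: [608.5, 289.2, 56.7]
ee_rot: [0.0, -0.0, 1.0, 0.0]
ft_force: [0.0, 0.1, -5.5]
opening: 54.9
gripper_force: 50.0
```

Emit:
{"fn": "servo_tool", "kwargs": {
  "linear": [
    [0,0,-0.5],
    [0,0,-1],
    [0,0,-1.5],
    [0,0,-1.5]
  ],
  "rotation": [
    [0,0,0],
    [0,0,0],
    [0,0,0],
    [0,0,0]
  ]
}}

```text
time_s: 10.0
tool_pos: [608.7, 289.2, 56.1]
ee_rot: [0.0, -0.0, 1.0, 0.0]
ft_force: [-3.5, -2.1, 2.7]
opening: 55.4
gripper_force: 50.0
```

The vertical force went from -5.5 N to +2.7 N, so the pulley is on the seat. I release and rise past the arbor tip.

Emit:
{"fn": "servo_tool", "kwargs": {
  "linear": [
    [0,0,0],
    [0,0,0],
    [0,0,0],
    [0,0,0],
    [0,0,0],
    [0,0,0]
  ],
  "rotation": [
    [0,0,0],
    [0,0,0],
    [0,0,0],
    [0,0,0],
    [0,0,0],
    [0,0,0]
  ],
  "jaw": 1
}}

```text
time_s: 10.6
tool_pos: [608.5, 289.2, 55.2]
ee_rot: [0.0, -0.0, 1.0, 0.0]
ft_force: [0.7, 0.3, -0.9]
opening: 88.0
gripper_force: 0.0
```

Emit:
{"fn": "servo_tool", "kwargs": {
  "linear": [
    [0,0,10],
    [0,0,30],
    [0,0,60],
    [0,0,85],
    [-10,-20,98],
    [-25,-55,98],
    [-40,-95,98],
    [-55,-135,98],
    [-70,-175,98],
    [-85,-210,98],
    [-95,-235,98],
    [-105,-250,98]
  ],
  "rotation": [
    [0,0,0],
    [0,0,0],
    [0,0,0],
    [0,0,0],
    [0,0,0],
    [0,0,0],
    [0,0,0],
    [0,0,0],
    [0,0,0],
    [0,0,0],
    [0,0,0],
    [0,0,0]
  ]
}}

```text
time_s: 11.8
tool_pos: [503.1, 37.4, 154.2]
ee_rot: [0.001, 0.001, 1.0, -0.0]
ft_force: [0.4, -0.3, 0.6]
opening: 88.2
gripper_force: 0.0
```

Run:
```python
from h import *
def circ(P,lo,hi,c,r):
    Z=P[...,2];s=(Z>lo)&(Z<hi)&(np.hypot(P[...,0]-c[0],P[...,1]-c[1])<r)
    if s.sum()>5: print(lo,hi,s.sum(),cv2.minEnclosingCircle(P[s][:,:2].astype(np.float32)),np.median(P[s],0))
for n in ('top','scene','wrist'):
    f=grab(n);P=cloud(f);print(n)
    if n!='wrist': circ(P,72,85,(609,287),40);circ(P,44,56,(609,287),75);circ(P,98,112,(609,287),20)
    if n!='top':circ(P,40,52,(472,23),30);circ(P,12,52,(472,23),55)
o=ctrl.get_obs();print(o['time_s'],o['tool_pos'])
```

```text
top
72 85 171 ((607.695068359375, 285.4552001953125), 28.44664192199707) [607.09733929 284.00004879  76.94579773]
44 56 1100 ((608.2252197265625, 285.81817626953125), 64.31434631347656) [603.94823948 283.32516312  49.16135792]
98 112 35 ((608.8486328125, 285.29400634765625), 9.932111740112305) [608.50344546 285.63063221 103.72454689]
scene
72 85 154 ((611.1323852539062, 289.4412536621094), 29.547027587890625) [617.11628124 288.40177042  76.81062611]
44 56 849 ((609.5845947265625, 289.3724670410156), 65.8527603149414) [625.16762193 291.67370409  49.97833129]
98 112 28 ((612.5029296875, 289.27276611328125), 8.940827369689941) [612.37006852 289.55448834 102.99037267]
40 52 76 ((473.8744201660156, 25.253934860229492), 22.8520565032959) [478.09959723  27.46995847  45.60008424]
12 52 414 ((474.43511962890625, 23.035533905029297), 47.058780670166016) [484.65690928  28.29032633  21.04858463]
wrist
40 52 1079 ((470.6402893066406, 24.75559425354004), 20.750961303710938) [469.88414278  24.62595752  45.73726503]
12 52 5129 ((470.8158874511719, 24.639307022094727), 44.088401794433594) [466.74410762  25.43064659  20.10508874]
11.95 [503.64937463  38.78541854 154.06545749]
```

The pulley is home: its boss top is at 77 to 78 mm and it is concentric with the arbor in both views. The gear is at about (471,24.7) in the wrist view. I'm moving over it and down.

Emit:
{"fn": "servo_tool", "kwargs": {
  "linear": [
    [-10,-5,-10],
    [-22,-10,-30],
    [-32,-14.5,-55],
    [-32,-14.5,-80],
    [-32,-14.5,-100],
    [-32,-14.5,-115],
    [-32,-14.5,-124],
    [-32,-14.5,-128.5],
    [-32,-14.5,-128.5]
  ],
  "rotation": [
    [0,0,0],
    [0,0,0],
    [0,0,0],
    [0,0,0],
    [0,0,0],
    [0,0,0],
    [0,0,0],
    [0,0,0],
    [0,0,0]
  ]
}}

```text
time_s: 12.85
tool_pos: [471.7, 25.0, 24.7]
ee_rot: [-0.0, -0.0, 1.0, 0.0]
ft_force: [0.2, 0.1, 0.4]
opening: 88.3
gripper_force: 0.0
```

Emit:
{"fn": "servo_tool", "kwargs": {
  "linear": [
    [0,0,0],
    [0,0,0],
    [0,0,0],
    [0,0,0],
    [0,0,0],
    [0,0,0],
    [0,0,0],
    [0,0,0]
  ],
  "rotation": [
    [0,0,0],
    [0,0,0],
    [0,0,0],
    [0,0,0],
    [0,0,0],
    [0,0,0],
    [0,0,0],
    [0,0,0]
  ],
  "jaw": 0.3,
  "grip_force": 50
}}

```text
time_s: 13.65
tool_pos: [471.5, 24.7, 24.8]
ee_rot: [0.0, -0.0, 1.0, 0.0]
ft_force: [0.2, 1.1, 1.8]
opening: 41.4
gripper_force: 50.0
```

The gear is held at 41.4 mm opening. Lifting and carrying it to the arbor.

Emit:
{"fn": "servo_tool", "kwargs": {
  "linear": [
    [0,0,10],
    [0,0,35],
    [0,0,70],
    [0,0,105],
    [0,0,125],
    [0,0,130],
    [8,15,130],
    [22,43,130],
    [38,73,130],
    [54,105,130],
    [70,137,130],
    [86,167,130]
  ],
  "rotation": [
    [0,0,0],
    [0,0,0],
    [0,0,0],
    [0,0,0],
    [0,0,0],
    [0,0,0],
    [0,0,0],
    [0,0,0],
    [0,0,0],
    [0,0,0],
    [0,0,0],
    [0,0,0]
  ]
}}

```text
time_s: 14.85
tool_pos: [557.0, 193.0, 152.8]
ee_rot: [-0.002, -0.0, 1.0, -0.0]
ft_force: [1.3, -0.1, -7.7]
opening: 41.3
gripper_force: 50.0
```

Emit:
{"fn": "servo_tool", "kwargs": {
  "linear": [
    [14,27,0],
    [26,50,0],
    [36,69,0],
    [43,83,0],
    [48,92,0],
    [51,97,0],
    [51,97,0],
    [51,97,0]
  ],
  "rotation": [
    [0,0,0],
    [0,0,0],
    [0,0,0],
    [0,0,0],
    [0,0,0],
    [0,0,0],
    [0,0,0],
    [0,0,0]
  ]
}}

```text
time_s: 15.65
tool_pos: [608.1, 288.1, 153.9]
ee_rot: [-0.001, 0.0, 1.0, -0.0]
ft_force: [-0.6, -0.1, -6.2]
opening: 41.3
gripper_force: 50.0
```

Run:
```python
from h import *
f=grab('wrist','wrist5');P=cloud(f)
o=ctrl.get_obs();print(o['time_s'],o['tool_pos'],o['ft_force'],o['opening'])
C=o['tool_pos']
def circ(P,lo,hi,c,r):
    Z=P[...,2];s=(Z>lo)&(Z<hi)&(np.hypot(P[...,0]-c[0],P[...,1]-c[1])<r)
    if s.sum()>5: print(lo,hi,s.sum(),cv2.minEnclosingCircle(P[s][:,:2].astype(np.float32)),P[s].mean(0))
print('wrist');circ(P,143,156,C,55);circ(P,166,180,C,22);circ(P,95,110,C,18);circ(P,44,56,C,80)
g=grab('scene','scene5');Q=cloud(g);print('scene');circ(Q,140,158,C,52);circ(Q,44,56,C,80)
a=cv2.cvtColor(g['frame'],cv2.COLOR_RGB2BGR)[150:280,250:410];a=cv2.resize(a,(480,390),interpolation=cv2.INTER_CUBIC)
w=cv2.cvtColor(f['frame'],cv2.COLOR_RGB2BGR)[160:300,200:311]
cv2.imwrite('pics/m5.png',np.hstack([a,cv2.resize(w,(310,390))]))
```

```text
15.7 [608.19516619 288.07461871 154.23579366] [ 0.28169824  0.26221558 -7.68264421] 41.37454701260704
wrist
143 156 6673 ((607.362060546875, 288.0707092285156), 44.10042953491211) [586.5070925  287.95759765 148.92427766]
166 180 3252 ((608.1975708007812, 288.0816955566406), 21.988935470581055) [601.75928024 288.03695629 173.63345658]
44 56 5030 ((607.1734619140625, 288.8287353515625), 63.63837432861328) [572.76605831 289.77348098  49.81469921]
scene
140 158 342 ((609.9091186523438, 290.7187194824219), 47.26265335083008) [628.05312146 289.96580211 148.77462213]
44 56 746 ((609.931884765625, 290.3123474121094), 65.0521011352539) [626.27542209 290.84556381  49.74319585]
```

View pics/m5.png

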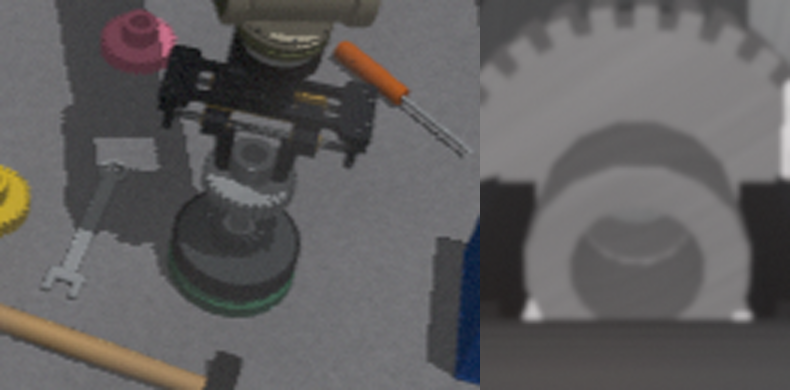

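The scene crop shows the gear level above the pulley and arbor. The wrist view puts the gear at (607.4,288.1) and the arbor axis at about (607.5,288.9). I shift by (+0.2,+0.8) and lower onto the tip.

Emit:
{"fn": "servo_tool", "kwargs": {
  "linear": [
    [0.2,0.8,0],
    [0.2,0.8,-8],
    [0.2,0.8,-16],
    [0.2,0.8,-21],
    [0.2,0.8,-24],
    [0.2,0.8,-27],
    [0.2,0.8,-30],
    [0.2,0.8,-33],
    [0.2,0.8,-33]
  ],
  "rotation": [
    [0,0,0],
    [0,0,0],
    [0,0,0],
    [0,0,0],
    [0,0,0],
    [0,0,0],
    [0,0,0],
    [0,0,0],
    [0,0,0]
  ]
}}

```text
time_s: 16.65
tool_pos: [608.5, 289.4, 121.3]
ee_rot: [-0.0, -0.0, 1.0, -0.0]
ft_force: [-0.0, -0.6, -8.2]
opening: 41.1
gripper_force: 50.0
```

Emit:
{"fn": "servo_tool", "kwargs": {
  "linear": [
    [0,0,-3],
    [0,0,-6],
    [0,0,-9],
    [0,0,-12],
    [0,0,-14],
    [0,0,-15],
    [0,0,-16],
    [0,0,-17],
    [0,0,-17]
  ],
  "rotation": [
    [0,0,0],
    [0,0,0],
    [0,0,0],
    [0,0,0],
    [0,0,0],
    [0,0,0],
    [0,0,0],
    [0,0,0],
    [0,0,0]
  ]
}}

```text
time_s: 17.55
tool_pos: [608.7, 289.4, 104.6]
ee_rot: [-0.0, -0.0, 1.0, -0.0]
ft_force: [-0.2, -0.1, -7.8]
opening: 41.2
gripper_force: 50.0
```

Emit:
{"fn": "servo_tool", "kwargs": {
  "linear": [
    [0,0,-0.5],
    [0,0,-1],
    [0,0,-1.5],
    [0,0,-2],
    [0,0,-2]
  ],
  "rotation": [
    [0,0,0],
    [0,0,0],
    [0,0,0],
    [0,0,0],
    [0,0,0]
  ]
}}

```text
time_s: 18.05
tool_pos: [608.7, 289.5, 102.9]
ee_rot: [0.0, -0.0, 1.0, 0.0]
ft_force: [-0.3, 0.3, -6.6]
opening: 41.0
gripper_force: 50.0
```

Emit:
{"fn": "servo_tool", "kwargs": {
  "linear": [
    [0,0,-0.5],
    [0,0,-1],
    [0,0,-1]
  ],
  "rotation": [
    [0,0,0],
    [0,0,0],
    [0,0,0]
  ]
}}

```text
time_s: 18.35
tool_pos: [608.8, 289.5, 102.8]
ee_rot: [0.0, -0.0, 1.0, 0.0]
ft_force: [-5.3, -2.0, 3.7]
opening: 41.6
gripper_force: 50.0
```

Contact at +3.7 N, so the gear is down on the boss. I release and rise.

Emit:
{"fn": "servo_tool", "kwargs": {
  "linear": [
    [0,0,0],
    [0,0,0],
    [0,0,0],
    [0,0,0],
    [0,0,0],
    [0,0,0],
    [0,0,0]
  ],
  "rotation": [
    [0,0,0],
    [0,0,0],
    [0,0,0],
    [0,0,0],
    [0,0,0],
    [0,0,0],
    [0,0,0]
  ],
  "jaw": 1
}}

```text
time_s: 19.05
tool_pos: [608.7, 289.5, 101.7]
ee_rot: [0.0, -0.0, 1.0, 0.0]
ft_force: [0.4, 0.1, 0.4]
opening: 88.1
gripper_force: 0.0
```

Emit:
{"fn": "servo_tool", "kwargs": {
  "linear": [
    [0,0,10],
    [0,0,30],
    [0,0,60],
    [0,0,80],
    [-15,-30,90],
    [-35,-65,90],
    [-55,-105,90],
    [-70,-140,90],
    [-80,-160,90],
    [-80,-160,90],
    [-80,-160,90]
  ],
  "rotation": [
    [0,0,0],
    [0,0,0],
    [0,0,0],
    [0,0,0],
    [0,0,0],
    [0,0,0],
    [0,0,0],
    [0,0,0],
    [0,0,0],
    [0,0,0],
    [0,0,0]
  ]
}}

```text
time_s: 20.15
tool_pos: [529.1, 129.6, 192.6]
ee_rot: [0.001, 0.0, 1.0, 0.0]
ft_force: [-0.2, 0.4, 0.6]
opening: 88.1
gripper_force: 0.0
```

Run:
```python
from h import *
def circ(P,lo,hi,c,r):
    Z=P[...,2];s=(Z>lo)&(Z<hi)&(np.hypot(P[...,0]-c[0],P[...,1]-c[1])<r)
    if s.sum()>5: print(lo,hi,s.sum(),cv2.minEnclosingCircle(P[s][:,:2].astype(np.float32)),np.median(P[s],0))
for n in ('top','scene'):
    f=grab(n,n+'6');P=cloud(f);print(n)
    circ(P,118,130,(609,287),40);circ(P,92,104,(609,287),75);circ(P,44,56,(609,287),75)
o=ctrl.get_obs();print(o['time_s'],o['tool_pos'])
```

```text
top
118 130 114 ((608.8180541992188, 285.803466796875), 20.834365844726562) [608.17918377 285.37732555 122.69937007]
92 104 394 ((609.4777221679688, 286.2364501953125), 43.7840461730957) [608.93008136 291.91556501  97.32295385]
44 56 328 ((609.0079956054688, 287.11175537109375), 63.4593505859375) [576.09794835 306.78068486  49.2873603 ]
scene
118 130 104 ((611.58447265625, 288.7380065917969), 22.260770797729492) [612.12419393 290.74299957 123.57627468]
92 104 383 ((610.0509643554688, 289.8800048828125), 45.12545394897461) [623.30776347 290.14296527  97.72966316]
44 56 620 ((611.0050048828125, 289.7919616699219), 64.68789672851562) [637.25805817 289.77166632  49.75093544]
20.25 [529.09518464 130.24321177 191.99679515]
```

View pics/scene6.png

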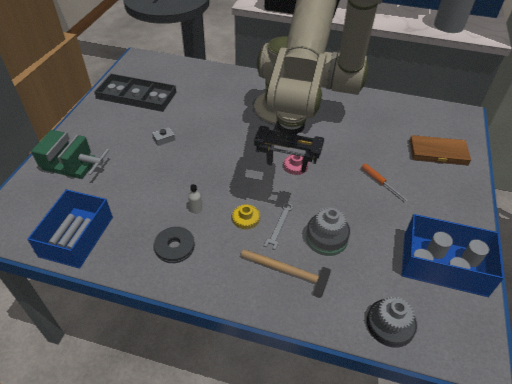

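The scene picture shows the finished stack at (328,230), with the gear flat on the pulley and every bystander in place. The gear disc top is at about 97.6 mm and its boss top at about 123.5 mm, against 98 and 124 mm expected. The stack is concentric in both views, so I'm handing in.

```bash
python3 -c "
from bench import ctrl
print(ctrl.close_job())"
```

```text
the job is handed in; nothing more can be done
None
```

I lowered the pulley home on the seat and then the gear onto its boss; camera heights and centring were within tolerance, no bystander was disturbed, and the job was handed in at about 20 s (no verdict was returned).

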